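# Load a flange onto the studs of a leak-test press and shut its loading slide

## Task

Load the flange into the leak-test press: turn it until its four bolt holes line up with the four studs on the loading slide, lower it over them (do not drop it) until it sits flat on the seat, and let go. Then push the loading slide all the way in under the press head. Leave the loose fitting and the dial caliper where they are.

Things in the scene. Friction and masses are not known exactly. Their poses are not given: they have to be found in the camera images.
- flange_centre (a point): loose aluminium flange, 0.4 kg, standing plate-down on the bench: round plate 110 mm across, 12 mm thick, with a round neck 36 mm across in its middle (44 mm collar for the first 5 mm above the plate), 82 mm tall in all; grasp the neck from above. The point is on its axis half-way up, 41 mm above the underside; z points up the neck, the holes lie at 45 degrees to x and y (see flange_hole)
- flange_hole (a point): middle of one of the flange's four equal through holes, 14 mm across, at the plate's underside, 40 mm from the axis at x = 28.3, y = 28.3 mm in the flange's axes; the others are at (-28.3, 28.3), (-28.3, -28.3) and (28.3, -28.3). Any of the four ways of fitting the flange is right
- seat (a point): middle of the round dark steel seat (110 mm across, black O-ring and port in the middle) on the loading slide, at its upper face, 54 mm above the bench. It moves with the slide; z is up, y points outward along the slide's travel. With the flange home its underside lies on this face
- stud_tip (a point): tip of one of the four upright steel studs on the seat, 10 mm across and 20 mm tall (tapering from 9 mm up to a nose 4.4 mm across), 40 mm from the seat's middle at x = 28.3, y = 28.3 mm in the seat's axes; the others are at (-28.3, 28.3), (-28.3, -28.3) and (28.3, -28.3). With the flange home they stand 8 mm above its plate
- slide (a joint): position of the loading slide in m: 0 is fully in (seat under the press head, against its stop), 0.18 fully out. It starts 0.15 to 0.18 out. It runs on rails, stays where it is left and takes a push of about 3 N, plus 1.5 N for each 0.1 m/s of speed. Its plate is 150 mm wide, the plate's top 42 mm above the bench
- slide_handle (a point): middle of the bar of the slide's bridge handle: a level round steel bar 12 mm thick, about 95 mm long along the slide's x axis, on two posts 110 mm apart, 86 mm above the bench and 44 mm above the slide's plate. It lies 170 mm outward (+y) of the seat's middle, moves with the slide, and has the seat's axes. Push it from its outer side or pinch it from above
- press: leak-test press, fixed: grey base plate 270 x 460 mm with two rails along y, portal of two 25 mm columns (224 mm apart along x), cross-beam 85 mm deep at 190 to 215 mm height, air cylinder to 320 mm. Origin at bench height under the head's axis, where the seat's middle comes when the slide is in; y points outward. The head's plug ends 155 mm up; a seated flange reaches 136 mm
- fitting_centre (a point): a loose steel hex fitting standing on the bench, 52 mm across and 60 mm tall; the point is half-way up. A bystander
- caliper_centre (a point): a loose steel dial caliper lying on the bench, 235 mm long along its x axis, about 90 mm over its jaws, 20 mm high; the point is at its beam's middle, 5 mm up. A bystander

How it is judged:
By the outcome, as a careful person would: the job done as asked, in the order asked, and still so for the second after the job is handed in, with the robot touching nothing.
It also fails if it takes over 54 s, if anything falls off the work surface, if the arm or the gripper's body presses on something with over 40 N, if the wrist force passes 120 N, or if a joint passes its speed limit or range.

## Robot

A 6-joint arm with a two-finger parallel gripper is mounted at the origin on the work surface. World frame = base frame: x ahead of the robot, y to its left, z up, the work surface at z = 0. Lengths are in m, angles in rad, forces in N, time in s.
With the tool pointing down it reaches from about 0.375 to 0.975 m from the base axis. Payload 3.8 kg.
Tool frame: the origin (TCP) lies on the mounting face of the last link; the fingertips stand 166 mm ahead of it and the grasp point (between the pads) lies arm.grip_point_offset ahead of it (arm.grip_point_offset is the distance from the TCP to the grasp point, in m); z points along the fingers, y is the line along which they close (so a half turn about z gives the same grasp; the last joint's range is limited). The gripper opens to 88 mm and grips with 3 to 60 N. Pads are 18 mm wide; open, the fingers measure 123 mm over their backs; the gripper's body (75 mm by 187 mm) begins 45 mm behind the grasp point.
Start: joints at [1.08, 0.264, 1.604, -0, 1.274, -0.037], TCP at [0.296, 0.607, 0.405] pointing down, gripper open.
Joint ranges: [-2.63, 2.63], [-0.94, 2.18], [0.31, 2.57], [-1.31, 4.45], [0, 2.66], [-2.55, 2.55]. Speed limits (rad/s): [2.57, 2.57, 3.14, 3.14, 3.14, 3.14].

## Interface

Orientations are given as a rotation vector (axis times angle).
In Python, from rig import arm gives the robot as it stands.
- The arm moves only by the tool move_arm, never from a script. Its argument "moves" is a list of rows, each an object with "twist": the turn, a rotation vector about the tool's x, y, z normalised to -1 to 1, where 1 is 180 degrees, a list of three; "dp": the shift along the tool's x, y, z normalised to -1 to 1, where 1 is 0.4 m, a list of three; "grip": the closure, from 0 (fully open) to 1 (shut). A call has 1 to 12 rows; each row shifts and turns the commanded pose from where the row before left it, along the tool's axes as they then stand; what a row does not reach is not made up. A row lasts 1/10 s, in which the tool goes at most 50 mm and 8.59 degrees, less where a joint would pass 70% of its speed; a pose out of reach is approached as far as the arm can. A call with a number of a shift or a turn outside -1 to 1 is refused whole. A call with a gripper value outside its range is refused whole. The fingers move at their own pace and stop on an object; "force" is the grip in N (left out, the last holds). Time passes only in rows, so rows that do not move let the fingers close. It gives the time, the measured TCP pose, the force, the opening and the grip force at its end, in the units of the state.
- arm.observe(): the state, without advancing time (a new reading comes with each control period).
- arm.snapshot(name): name is "side" or "top"; returns a dict with "color" (420x560x3 uint8, red, green, blue), "mtx" (3x3 intrinsics, pixels), "rvec" (rotation vector, rad) and "tvec" (3), from world to camera coordinates, as OpenCV has them. Camera axes: x right, y down, z forward; pixel columns grow to the right and rows downward; lengths in m; the calibration is good to about 2 mm. A picture is of the moment at which its call begins. There is no depth.
- arm.close_job(): hands the job in; it is judged then, once.
The state is a dict: "time": time; "joint_pos": joint angles; "joint_vel": joint speeds; "joint_torque": joint torques, N m; "tool_pos": TCP position; "orientation": TCP orientation; "ft_force": force on the tool from outside, world axes, zero at the start; "wrist_torque": the same for the moment, N m; "width": finger opening in m; "gripper_force": force on a finger pad.
Only numpy, scipy, OpenCV 4.12 (cv2) and the standard library are available. Lean on these libraries where they do the work, as an engineer would, in place of code of your own. Each camera call takes 0.05 s, during which the arm holds its last target. There are 200 camera calls.

## Working session

There is one attempt and no reset: what is moved stays moved. The work goes in short steps, Python scripts to look and compute and a tool call to move; the robot and the scene stay as the last step left them, time stands still between calls to the robot, and variables do not carry over. Pictures are saved under pics/ and viewed, at most 10 in all, crops included, and the job is handed in when it is done.

Besides the shell and the picture viewer there is one more tool, called after ">>>" by a JSON object that holds its "name" and its "arguments". move_arm: Moves the arm, as the interface text tells. Its arguments: {"type":"object","properties":{"moves":{"type":"array","items":{"type":"object","properties":{"twist":{"type":"array","items":{"type":"number"}},"dp":{"type":"array","items":{"type":"number"}},"grip":{"type":"number"}}}},"force":{"type":"number"}},"required":["moves"]}

```bash
mkdir -p pics; ls
python3 - <<'E'
from rig import arm
import cv2
print(arm.grip_point_offset, arm.observe())
for n in("top","side"):
    s=arm.snapshot(n); cv2.imwrite(f"pics/{n}0.png",s["color"][:,:,::-1]); print(n,s["mtx"],s["rvec"],s["tvec"])
E
```

```text
pics
0.1473 {'time': 0.0, 'joint_pos': array([ 1.08007395e+00,  2.64710087e-01,  1.60534004e+00, -3.49753855e-05,
        1.27367754e+00, -3.68951724e-02]), 'joint_vel': array([-3.48409906e-05,  1.33430889e-03, -1.30184537e-03, -9.86105430e-04,
        6.70717135e-04, -1.82153487e-03]), 'joint_torque': array([-8.41609381e-04, -5.02129877e+01, -3.56870127e+01,  7.26983347e-02,
        2.95323855e-02, -2.06882369e-04]), 'tool_pos': array([0.29577182, 0.60637619, 0.40343497]), 'orientation': array([-0.70663416, -3.06055013,  0.00325079]), 'ft_force': array([-0.13091359, -0.06799404, -0.34069406]), 'wrist_torque': array([ 0.0023168 , -0.00496756,  0.04084868]), 'gripper_force': 0.0, 'width': 0.0877883738676199}
top [[423.00051975   0.         282.59706093]
 [  0.         423.00051975 211.8225149 ]
 [  0.           0.           1.        ]] [ 2.16948362 -2.10908388  0.12063742] [0.14029741 0.55064444 0.89282978]
side [[464.97462278   0.         289.15605276]
 [  0.         464.97462278 205.15216153]
 [  0.           0.           1.        ]] [ 2.08534131 -0.64523417  0.31732077] [-0.37916805  0.29364298  1.01503415]
```

View pics/top0.png

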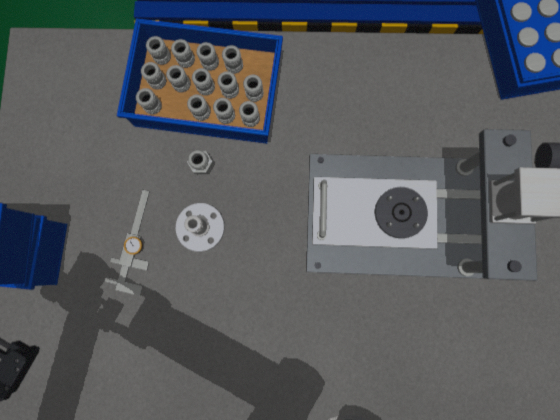

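View pics/side0.png

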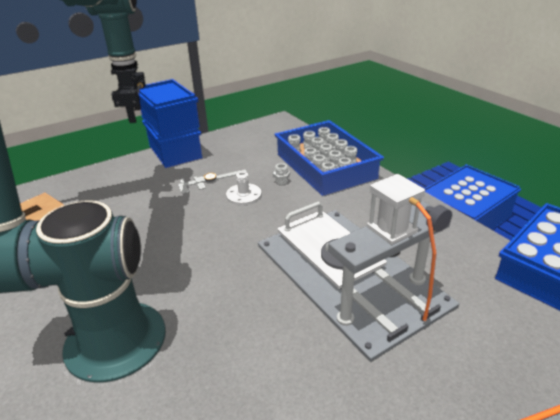

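```bash
cat > h.py <<'E'
import numpy as np, cv2
from rig import arm
def ray(s,u,v,z):
    R=cv2.Rodrigues(s["rvec"])[0]; c=-R.T@s["tvec"]
    d=R.T@np.linalg.inv(s["mtx"])@[u,v,1]
    return c+d*(z-c[2])/d[2]
def proj(s,p):
    return cv2.projectPoints(np.float64(p).reshape(-1,3),s["rvec"],s["tvec"],s["mtx"],None)[0].reshape(-1,2)
def crop(img,x,y,w,h,k): return cv2.resize(img[y:y+h,x:x+w,::-1],None,fx=k,fy=k,interpolation=cv2.INTER_CUBIC)
E
python3 - <<'E'
from h import *
s=arm.snapshot("top")
a=crop(s["color"],165,192,66,66,6);b=crop(s["color"],368,180,66,66,6)
cv2.imwrite("pics/c1.png",np.hstack([a,b]))
for n,u,v,z in [("flange plate",200,227,.012),("seat",401.5,212.5,.054),("handle top",323,181,.09),("handle bot",323,236,.09),("base c1",308,155,.01),("base c2",308,271,.01),("fit",200,158,.06),("cal",134,245,.01)]:
    print(n,ray(s,u,v,z).round(4))
E
```

```text
flange plate [0.5105 0.3427 0.012 ]
seat [ 0.5498 -0.1008  0.054 ]
handle top [0.6071 0.0716 0.09  ]
handle bot [0.4914 0.0697 0.09  ]
base c1 [0.6847 0.1017 0.01  ]
base c2 [0.419 0.096 0.01 ]
fit [0.6584 0.3407 0.06  ]
cal [0.4656 0.4911 0.01  ]
```

View pics/c1.png

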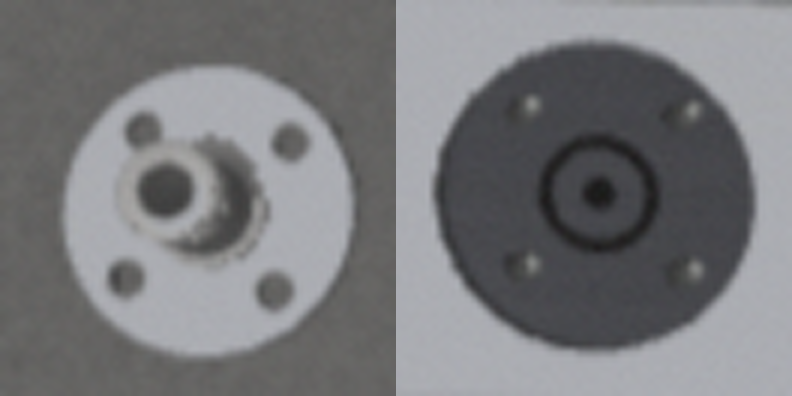

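Run:
```python
from h import *
s=arm.snapshot("top")
P=lambda X,Y,x0,y0,z: ray(s,(X+.5)/6-.5+x0,(Y+.5)/6-.5+y0,z)
H=np.array([P(*p,165,192,.012) for p in [(144,130),(290,142),(275,291),(126,278)]])
S=np.array([P(*p,368,180,.074) for p in [(133,106),(294,110),(293,270),(132,264)]])
for n,A in(("holes",H),("studs",S)):
    c=A.mean(0); d=A-c; print(n,c.round(4),np.hypot(d[:,0],d[:,1]).round(4),(np.degrees(np.arctan2(d[:,1],d[:,0]))%90).round(1))
print(P(209,211,165,192,.012),P(203,193,368,180,.054),P(199,195,368,180,.054), P(164,190,165,192,.082))
# plate outline by threshold, moments
g=cv2.cvtColor(s["color"],cv2.COLOR_RGB2GRAY)
R=cv2.Rodrigues(np.array([-0.70663416,-3.06055013,0.00325079]))[0]; print(R.round(3))
print([n for n in [np.degrees(np.arctan2(R[1,1],R[0,1]))]])
```

```text
holes [0.5114 0.3442 0.012 ] [0.0398 0.0398 0.0401 0.04  ] [41.6 42.2 41.8 41.7]
studs [ 0.5507 -0.099   0.074 ] [0.0396 0.0402 0.0397 0.0398] [44.6 44.6 44.  44.5]
[0.51101314 0.34408198 0.012     ] [ 0.55144767 -0.10063706  0.054     ] [ 0.55068399 -0.0992034   0.054     ] [0.5112559 0.3447073 0.082    ]
[[-0.899  0.438 -0.001]
 [ 0.438  0.899 -0.002]
 [ 0.    -0.002 -1.   ]]
[np.float64(63.99820810403775)]
```

>>> {"name": "move_arm", "arguments": {"moves": [{"twist": [0, 0, 0.0444]}, {"twist": [0, 0, 0.0444]}, {"twist": [0, 0, 0.0444]}, {"twist": [0, 0, 0.0444]}, {"twist": [0, 0, 0.0444]}, {"twist": [0, 0, 0.0444]}, {"twist": [0, 0, 0.0444]}, {"twist": [0, 0, 0.0444]}, {"twist": [0, 0, 0]}]}}

```text
$.moves[0]: bad value
```

>>> {"name": "move_arm", "arguments": {"moves": [{"dp": [-0.0655, 0.0539, 0]}, {"dp": [-0.0655, 0.0539, 0]}, {"dp": [-0.0655, 0.0539, 0]}, {"dp": [-0.0655, 0.0539, 0]}, {"dp": [-0.0655, 0.0539, 0]}, {"dp": [-0.0655, 0.0539, 0]}, {"dp": [-0.0655, 0.0539, 0]}, {"dp": [-0.0655, 0.0539, 0]}, {"dp": [-0.0655, 0.0539, 0]}, {"dp": [-0.0655, 0.0539, 0]}, {"dp": [0, 0, 0]}, {"dp": [0, 0, 0]}]}}

```text
$.moves[0]: bad value
```

Every key is probably needed.

>>> {"name": "move_arm", "arguments": {"moves": [{"twist": [0, 0, 0.0444], "dp": [0, 0, 0], "grip": 0}, {"twist": [0, 0, 0.0444], "dp": [0, 0, 0], "grip": 0}, {"twist": [0, 0, 0.0444], "dp": [0, 0, 0], "grip": 0}, {"twist": [0, 0, 0.0444], "dp": [0, 0, 0], "grip": 0}, {"twist": [0, 0, 0.0444], "dp": [0, 0, 0], "grip": 0}, {"twist": [0, 0, 0.0444], "dp": [0, 0, 0], "grip": 0}, {"twist": [0, 0, 0.0444], "dp": [0, 0, 0], "grip": 0}, {"twist": [0, 0, 0.0444], "dp": [0, 0, 0], "grip": 0}, {"twist": [0, 0, 0], "dp": [0, 0, 0], "grip": 0}, {"twist": [0, 0, 0], "dp": [0, 0, 0], "grip": 0}]}}

```text
time: 1.2
tool_pos: [0.2959, 0.6066, 0.4044]
orientation: [2.216, 2.226, -0.001]
ft_force: [-0.1, -0.9, 0.7]
width: 0.088
gripper_force: 0.0
```

>>> {"name": "move_arm", "arguments": {"moves": [{"twist": [0, 0, 0], "dp": [-0.0655, 0.0538, 0], "grip": 0}, {"twist": [0, 0, 0], "dp": [-0.0655, 0.0538, 0], "grip": 0}, {"twist": [0, 0, 0], "dp": [-0.0655, 0.0538, 0], "grip": 0}, {"twist": [0, 0, 0], "dp": [-0.0655, 0.0538, 0], "grip": 0}, {"twist": [0, 0, 0], "dp": [-0.0655, 0.0538, 0], "grip": 0}, {"twist": [0, 0, 0], "dp": [-0.0655, 0.0538, 0], "grip": 0}, {"twist": [0, 0, 0], "dp": [-0.0655, 0.0538, 0], "grip": 0}, {"twist": [0, 0, 0], "dp": [-0.0655, 0.0538, 0], "grip": 0}, {"twist": [0, 0, 0], "dp": [-0.0655, 0.0538, 0], "grip": 0}, {"twist": [0, 0, 0], "dp": [-0.0655, 0.0538, 0], "grip": 0}, {"twist": [0, 0, 0], "dp": [0, 0, 0], "grip": 0}, {"twist": [0, 0, 0], "dp": [0, 0, 0], "grip": 0}]}}

```text
time: 2.4
tool_pos: [0.5117, 0.3444, 0.4046]
orientation: [-2.22, -2.222, 0.0]
ft_force: [-0.2, -0.1, 0.4]
width: 0.0882
gripper_force: 0.0
```

>>> {"name": "move_arm", "arguments": {"moves": [{"twist": [0, 0, 0], "dp": [0, 0, 0.09], "grip": 0}, {"twist": [0, 0, 0], "dp": [0, 0, 0.09], "grip": 0}, {"twist": [0, 0, 0], "dp": [0, 0, 0.09], "grip": 0}, {"twist": [0, 0, 0], "dp": [0, 0, 0.09], "grip": 0}, {"twist": [0, 0, 0], "dp": [0, 0, 0.08], "grip": 0}, {"twist": [0, 0, 0], "dp": [0, 0, 0.04], "grip": 0}, {"twist": [0, 0, 0], "dp": [0, 0, 0.018], "grip": 0}, {"twist": [0, 0, 0], "dp": [0, 0, 0], "grip": 0}, {"twist": [0, 0, 0], "dp": [0, 0, 0], "grip": 0.5}, {"twist": [0, 0, 0], "dp": [0, 0, 0], "grip": 0.5}, {"twist": [0, 0, 0], "dp": [0, 0, 0], "grip": 0.5}], "force": 30}}

```text
time: 3.5
tool_pos: [0.5121, 0.3453, 0.2072]
orientation: [2.22, 2.222, 0.004]
ft_force: [0.4, -1.2, -0.5]
width: 0.0661
gripper_force: 0.0
```

>>> {"name": "move_arm", "arguments": {"moves": [{"twist": [0, 0, 0], "dp": [0, 0, 0], "grip": 1}, {"twist": [0, 0, 0], "dp": [0, 0, 0], "grip": 1}, {"twist": [0, 0, 0], "dp": [0, 0, 0], "grip": 1}, {"twist": [0, 0, 0], "dp": [0, 0, 0], "grip": 1}, {"twist": [0, 0, 0], "dp": [0, 0, 0], "grip": 1}]}}

```text
time: 4.0
tool_pos: [0.5116, 0.3449, 0.2056]
orientation: [2.22, 2.222, 0.001]
ft_force: [0.8, -0.3, 0.7]
width: 0.035
gripper_force: 30.0
```

>>> {"name": "move_arm", "arguments": {"moves": [{"twist": [0, 0, 0], "dp": [0, 0, -0.02], "grip": 1}, {"twist": [0, 0, 0], "dp": [0, 0, -0.05], "grip": 1}, {"twist": [0, 0, 0], "dp": [0, 0, -0.07], "grip": 1}, {"twist": [0, 0, 0], "dp": [0, 0, -0.07], "grip": 1}, {"twist": [0, 0, 0], "dp": [0, 0, -0.07], "grip": 1}, {"twist": [0, 0, 0], "dp": [0, 0, -0.05], "grip": 1}, {"twist": [0, 0, 0], "dp": [0, 0, -0.02], "grip": 1}, {"twist": [0, 0, 0], "dp": [0, 0, 0], "grip": 1}, {"twist": [0, 0, 0], "dp": [0, 0, 0], "grip": 1}]}}

```text
time: 4.9
tool_pos: [0.5107, 0.3445, 0.3438]
orientation: [-2.22, -2.222, 0.004]
ft_force: [0.4, 0.0, -5.6]
width: 0.0351
gripper_force: 30.0
```

Run:
```python
from h import *
t=arm.snapshot("top");s=arm.snapshot("side")
o=arm.observe();p=o["tool_pos"];print(p,o["orientation"],o["width"],o["gripper_force"],o["ft_force"])
q=proj(t,p-[0,0,.2])[0];r=proj(s,p-[0,0,.2])[0];print(q,r)
f=lambda c,w,h:(max(int(c[0])-w//2,0),max(int(c[1])-h//2,0))
a=f(q,80,80);b=(368,180);print(a,b)
A=crop(t["color"],*a,80,80,5);B=crop(t["color"],*b,80,80,5)
cv2.imwrite("pics/c2.png",np.hstack([A,B]))
```

```text
[0.51067894 0.34448712 0.34322027] [-2.21952953 -2.22202401  0.00600713] 0.03515207558684433 29.999939315021038 [-0.68928952  0.09775214 -5.72553282]
[184.69422771 220.11992746] [239.73686056 156.09874562]
(144, 180) (368, 180)
```

View pics/c2.png

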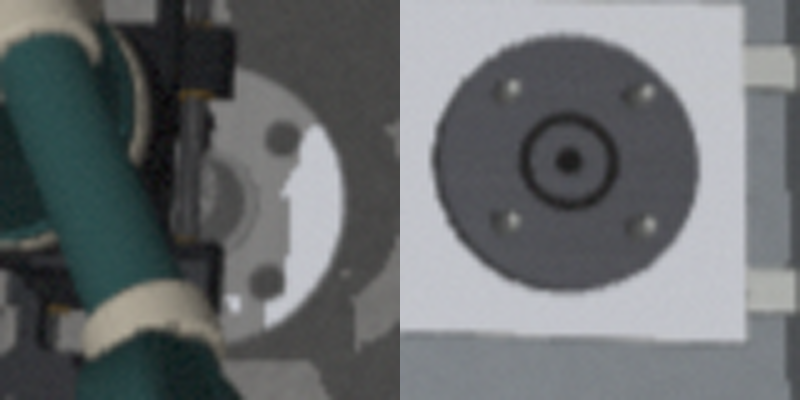

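Run:
```python
from h import *
s=arm.snapshot("top")
P=lambda X,Y,x0,y0,z: ray(s,(X+.5)/5-.5+x0,(Y+.5)/5-.5+y0,z)
a,b=P(283,136,144,180,.1497),P(267,282,144,180,.1497)
m=(a+b)/2;d=a-b;ang=np.degrees(np.arctan2(d[1],d[0]));print("holes",a,b,np.linalg.norm(d),ang)
n=np.array([-np.sin(np.radians(ang)),np.cos(np.radians(ang)),0]);print("center",m+n*.0283)
# slide edges in full image: fit lines by gradient
g=cv2.cvtColor(s["color"],cv2.COLOR_RGB2GRAY).astype(float)
for name,rows in(("upper",(170,190)),("lower",(238,256))):
    pts=[]
    for u in list(range(335,372))+list(range(430,436)):
        gr=np.abs(np.diff(g[rows[0]:rows[1],u])); k=gr.argmax(); w=gr[k-1:k+2]
        pts.append(ray(s,u,rows[0]+.5+k+((w*[-1,0,1]).sum()/w.sum()),.042))
    pts=np.array(pts); c=np.polyfit(pts[:,1],pts[:,0],1); r=pts[:,0]-np.polyval(c,pts[:,1]); print(name,np.degrees(-np.arctan(c[0])),np.polyval(c,-.1),r.std())
S=np.array([P(*p,368,180,.072) for p in [(111,89),(242,93),(242,225),(110,219)]])
c=S.mean(0); d=S-c; print("studs",c.round(4),np.hypot(d[:,0],d[:,1]).round(4),(np.degrees(np.arctan2(d[:,1],d[:,0]))%90).round(1))
# seat disc outline
mask=((g<110)).astype(np.uint8); mask[:, :370]=0; mask[:,436:]=0;mask[:178]=0;mask[245:]=0
cs=max(cv2.findContours(mask,0,1)[0],key=len)[:,0]
w=np.array([ray(s,*q,.054) for q in cs]); c,r=cv2.minEnclosingCircle(w[:,:2].astype(np.float32)); print("disc",c,r)
A=np.c_[2*w[:,:2],np.ones(len(w))]; x=np.linalg.lstsq(A,(w[:,:2]**2).sum(1),rcond=None)[0]; print(x[:2])
```

```text
holes [0.53692418 0.3139987  0.1497    ] [0.47973959 0.31699079 0.1497    ] 0.057262813284017645 -2.9951757064538214
center [0.50981061 0.34375609 0.1497    ]
upper -0.2637982130662393 0.6259121287568777 0.0004249031500878337
lower -0.3161825290051635 0.47692182965934726 0.00039877464983483965
studs [ 0.5509 -0.099   0.072 ] [0.0392 0.0394 0.0394 0.0392] [44.1 44.9 43.7 44.5]
disc (0.5507259964942932, -0.0989098995923996) 0.05626973137259483
[ 0.55046354 -0.09879868]
```

>>> {"name": "move_arm", "arguments": {"moves": [{"twist": [0, 0, 0], "dp": [-0.06, 0.0084, 0], "grip": 1}, {"twist": [0, 0, 0], "dp": [-0.09, 0.0084, 0], "grip": 1}, {"twist": [0, 0, 0], "dp": [-0.1, 0.0084, 0], "grip": 1}, {"twist": [0, 0, 0], "dp": [-0.1, 0.0084, 0], "grip": 1}, {"twist": [0, 0, 0], "dp": [-0.1, 0.0084, 0], "grip": 1}, {"twist": [0, 0, 0], "dp": [-0.1, 0.0084, 0], "grip": 1}, {"twist": [0, 0, 0], "dp": [-0.1, 0.0084, 0], "grip": 1}, {"twist": [0, 0, 0], "dp": [-0.1, 0.0084, 0], "grip": 1}, {"twist": [0, 0, 0], "dp": [-0.1, 0.0084, 0], "grip": 1}, {"twist": [0, 0, 0], "dp": [-0.1, 0.0084, 0], "grip": 1}, {"twist": [0, 0, 0], "dp": [-0.09, 0.0084, 0], "grip": 1}, {"twist": [0, 0, 0], "dp": [-0.0675, 0.0084, 0], "grip": 1}]}}

```text
time: 6.25
tool_pos: [0.5517, -0.1002, 0.3444]
orientation: [-2.221, -2.22, 0.002]
ft_force: [-1.0, 0.6, -4.6]
width: 0.0353
gripper_force: 30.0
```

>>> {"name": "move_arm", "arguments": {"moves": [{"twist": [0, 0, -0.015], "dp": [0, 0, 0], "grip": 1}, {"twist": [0, 0, 0], "dp": [0, 0, 0.04], "grip": 1}, {"twist": [0, 0, 0], "dp": [0, 0, 0.04], "grip": 1}, {"twist": [0, 0, 0], "dp": [0, 0, 0.02], "grip": 1}, {"twist": [0, 0, 0], "dp": [0, 0, 0], "grip": 1}, {"twist": [0, 0, 0], "dp": [0, 0, 0], "grip": 1}, {"twist": [0, 0, 0], "dp": [0, 0, 0], "grip": 1}]}}

```text
time: 6.95
tool_pos: [0.5526, -0.0978, 0.3061]
orientation: [2.166, 2.274, 0.001]
ft_force: [0.4, 0.3, -4.5]
width: 0.0349
gripper_force: 30.0
```

Run:
```python
from h import *
t=arm.snapshot("top");s=arm.snapshot("side")
o=arm.observe();p=o["tool_pos"];print(p,o["orientation"],o["width"],o["gripper_force"],o["ft_force"])
q=proj(t,p-[0,0,.2])[0];r=proj(s,p-[0,0,.2])[0];print(q,r)
f=lambda c,w,h:(max(int(c[0])-w//2,0),max(int(c[1])-h//2,0))
a=f(q,100,100);b=f(r,100,100);print(a,b)
A=crop(t["color"],*a,100,100,4);B=crop(s["color"],*b,100,100,4)
cv2.imwrite("pics/c3.png",np.hstack([A,B]))
```

```text
[ 0.55266954 -0.09794301  0.30643958] [2.16595450e+00 2.27350122e+00 1.42707636e-03] 0.03523475570349251 30.000036796554923 [-0.46780634  0.71943124 -4.87775665]
[406.68727084 207.59563807] [343.29807838 234.08023839]
(356, 157) (293, 184)
```

View pics/c3.png

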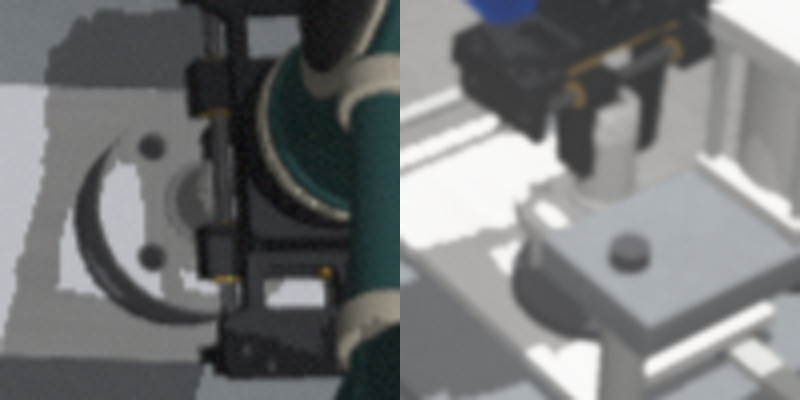

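Run:
```python
from h import *
s=arm.snapshot("top")
P=lambda X,Y,x0,y0,z: ray(s,(X+.5)/4-.5+x0,(Y+.5)/4-.5+y0,z)
a,b=P(152,146.5,356,157,.1125),P(152,258,356,157,.1125)
# refine by dark centroid
g=cv2.cvtColor(s["color"],cv2.COLOR_RGB2GRAY).astype(float)
R=[]
for (X,Y) in((152,146.5),(152,258)):
    u,v=round(356+X/4),round(157+Y/4); w=g[v-4:v+5,u-4:u+5]; k=np.clip(np.percentile(w,70)-10-w,0,None); yy,xx=np.mgrid[-4:5,-4:5]
    R.append(ray(s,u+(k*xx).sum()/k.sum(),v+(k*yy).sum()/k.sum(),.1125))
for a,b in((a,b),R):
    d=a-b;an=np.arctan2(d[1],d[0]);print(a,b,np.linalg.norm(d),np.degrees(an),(a+b)/2-np.array([-np.sin(an),np.cos(an),0])*.0283)
print([arm.observe()["tool_pos"] for _ in range(3)])
```

```text
[ 0.58047753 -0.07027919  0.1125    ] [ 0.52351806 -0.06994455  0.1125    ] 0.05696045577341282 -0.336607928663095 [ 0.55183154 -0.09841138  0.1125    ]
[ 0.58039819 -0.07024512  0.1125    ] [ 0.5241784  -0.07063673  0.1125    ] 0.056221156693914795 0.3991005780632486 [ 0.55248542 -0.09874023  0.1125    ]
[array([ 0.55260514, -0.09797018,  0.30639954]), array([ 0.55260514, -0.09797018,  0.30639954]), array([ 0.55260514, -0.09797018,  0.30639954])]
```

>>> {"name": "move_arm", "arguments": {"moves": [{"twist": [0, 0, 0], "dp": [-0.0012, -0.003, 0.02], "grip": 1}, {"twist": [0, 0, 0], "dp": [0, 0, 0.02], "grip": 1}, {"twist": [0, 0, 0], "dp": [0, 0, 0.02], "grip": 1}, {"twist": [0, 0, 0], "dp": [0, 0, 0], "grip": 1}, {"twist": [0, 0, 0], "dp": [0, 0, 0.01], "grip": 1}, {"twist": [0, 0, 0], "dp": [0, 0, 0.01], "grip": 1}, {"twist": [0, 0, 0], "dp": [0, 0, 0], "grip": 1}, {"twist": [0, 0, 0], "dp": [0, 0, 0], "grip": 1}]}}

```text
time: 7.9
tool_pos: [0.5511, -0.0985, 0.2735]
orientation: [-2.167, -2.274, 0.0]
ft_force: [-0.5, 0.4, -4.2]
width: 0.035
gripper_force: 30.0
```

>>> {"name": "move_arm", "arguments": {"moves": [{"twist": [0, 0, 0], "dp": [0, 0, 0.008], "grip": 1}, {"twist": [0, 0, 0], "dp": [0, 0, 0.008], "grip": 1}, {"twist": [0, 0, 0], "dp": [0, 0, 0.006], "grip": 1}, {"twist": [0, 0, 0], "dp": [0, 0, 0], "grip": 1}]}}

```text
time: 8.3
tool_pos: [0.5507, -0.0985, 0.2641]
orientation: [-2.166, -2.274, 0.001]
ft_force: [0.7, 1.2, -4.9]
width: 0.0347
gripper_force: 30.0
```

>>> {"name": "move_arm", "arguments": {"moves": [{"twist": [0, 0, 0], "dp": [0, 0, 0.005], "grip": 1}, {"twist": [0, 0, 0], "dp": [0, 0, 0.003], "grip": 1}, {"twist": [0, 0, 0], "dp": [0, 0, 0.002], "grip": 1}, {"twist": [0, 0, 0], "dp": [0, 0, 0], "grip": 1}]}}

```text
time: 8.7
tool_pos: [0.551, -0.0986, 0.2606]
orientation: [-2.167, -2.274, 0.0]
ft_force: [-0.0, 0.0, -5.7]
width: 0.0355
gripper_force: 30.0
```

>>> {"name": "move_arm", "arguments": {"moves": [{"twist": [0, 0, 0], "dp": [0, 0, 0.0025], "grip": 1}, {"twist": [0, 0, 0], "dp": [0, 0, 0.0015], "grip": 1}, {"twist": [0, 0, 0], "dp": [0, 0, 0], "grip": 1}]}}

```text
time: 9.0
tool_pos: [0.5512, -0.0988, 0.2597]
orientation: [2.166, 2.274, 0.0]
ft_force: [-0.3, -2.0, -1.9]
width: 0.0351
gripper_force: 30.0
```

>>> {"name": "move_arm", "arguments": {"moves": [{"twist": [0, 0, 0], "dp": [0, 0, 0.002], "grip": 1}, {"twist": [0, 0, 0], "dp": [0, 0, 0], "grip": 1}]}}

```text
time: 9.2
tool_pos: [0.5513, -0.0988, 0.2596]
orientation: [2.166, 2.274, 0.0]
ft_force: [-3.6, -2.7, 5.7]
width: 0.0352
gripper_force: 30.0
```

>>> {"name": "move_arm", "arguments": {"moves": [{"twist": [0, 0, 0], "dp": [0, 0, 0], "grip": 0.8}, {"twist": [0, 0, 0], "dp": [0, 0, 0], "grip": 0.3}, {"twist": [0, 0, 0], "dp": [0, 0, 0], "grip": 0.1}, {"twist": [0, 0, 0], "dp": [0, 0, 0], "grip": 0.1}, {"twist": [0, 0, 0], "dp": [0, 0, 0], "grip": 0.1}, {"twist": [0, 0, 0], "dp": [0, 0, 0], "grip": 0.1}]}}

```text
time: 9.8
tool_pos: [0.5511, -0.0985, 0.2582]
orientation: [-2.167, -2.274, -0.0]
ft_force: [-0.2, 0.4, -0.1]
width: 0.0731
gripper_force: 0.0
```

>>> {"name": "move_arm", "arguments": {"moves": [{"twist": [0, 0, 0], "dp": [0, 0, -0.02], "grip": 0.1}, {"twist": [0, 0, 0], "dp": [0, 0, -0.05], "grip": 0.1}, {"twist": [0, 0, 0], "dp": [0, 0, -0.08], "grip": 0.1}, {"twist": [0, 0, 0], "dp": [0, 0, -0.08], "grip": 0.1}, {"twist": [0, 0, 0], "dp": [0.05, 0, 0], "grip": 0.5}, {"twist": [0, 0, 0], "dp": [0.1, 0, 0], "grip": 1}, {"twist": [0, 0, 0], "dp": [0.1, 0, 0], "grip": 1}, {"twist": [0, 0, 0], "dp": [0.1, 0, 0], "grip": 1}, {"twist": [0, 0, 0], "dp": [0.1, 0, 0], "grip": 1}, {"twist": [0, 0, 0], "dp": [0.1, 0, 0], "grip": 1}, {"twist": [0, 0, 0], "dp": [0.03, 0, 0], "grip": 1}, {"twist": [0, 0, 0], "dp": [0, 0, 0], "grip": 1}]}}

```text
time: 11.0
tool_pos: [0.5397, 0.1345, 0.3508]
orientation: [2.163, 2.277, 0.0]
ft_force: [0.4, -0.6, -0.0]
width: 0.0174
gripper_force: 0.0
```

Run:
```python
from h import *
t=arm.snapshot("top");s=arm.snapshot("side")
o=arm.observe();print(o["tool_pos"],o["orientation"],o["width"],o["ft_force"])
A=crop(t["color"],310,160,133,100,3);B=crop(s["color"],270,170,133,100,3)
cv2.imwrite("pics/c4.png",np.hstack([A,B]))
```

```text
[0.53990122 0.13254807 0.35047348] [ 2.16625661e+00  2.27440532e+00 -8.24955301e-04] 0.009531591634483765 [-0.12360994 -0.3108058  -0.17897982]
```

View pics/c4.png

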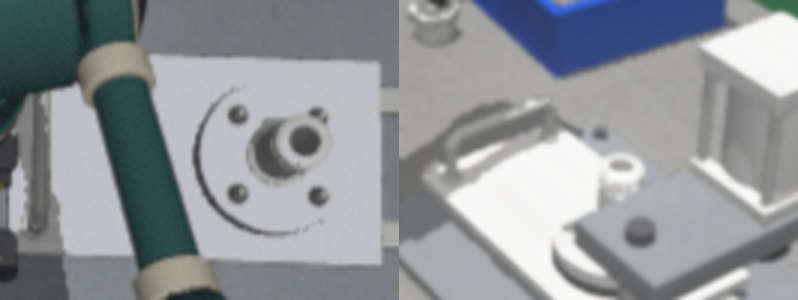

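>>> {"name": "move_arm", "arguments": {"moves": [{"twist": [0, 0, 0.017], "dp": [0, 0, 0], "grip": 1}, {"twist": [0, 0, 0], "dp": [0, 0.028, 0.05], "grip": 1}, {"twist": [0, 0, 0], "dp": [0, 0, 0.08], "grip": 1}, {"twist": [0, 0, 0], "dp": [0, 0, 0.08], "grip": 1}, {"twist": [0, 0, 0], "dp": [0, 0, 0.06], "grip": 1}, {"twist": [0, 0, 0], "dp": [0, 0, 0.033], "grip": 1}, {"twist": [0, 0, 0], "dp": [-0.04, 0, 0], "grip": 1}, {"twist": [0, 0, 0], "dp": [-0.03, 0, 0], "grip": 1}, {"twist": [0, 0, 0], "dp": [-0.02, 0, 0], "grip": 1}, {"twist": [0, 0, 0], "dp": [-0.01, 0, 0], "grip": 1}, {"twist": [0, 0, 0], "dp": [0, 0, 0], "grip": 1}]}}

```text
time: 12.2
tool_pos: [0.5514, 0.0923, 0.2304]
orientation: [2.228, 2.213, 0.003]
ft_force: [0.8, -0.2, 0.1]
width: 0.0003
gripper_force: 0.0
```

>>> {"name": "move_arm", "arguments": {"moves": [{"twist": [0, 0, 0], "dp": [-0.007, 0, 0], "grip": 1}, {"twist": [0, 0, 0], "dp": [-0.007, 0, 0], "grip": 1}, {"twist": [0, 0, 0], "dp": [-0.007, 0, 0], "grip": 1}, {"twist": [0, 0, 0], "dp": [-0.01, 0, 0], "grip": 1}, {"twist": [0, 0, 0], "dp": [-0.014, 0, 0], "grip": 1}, {"twist": [0, 0, 0], "dp": [-0.014, 0, 0], "grip": 1}, {"twist": [0, 0, 0], "dp": [-0.014, 0, 0], "grip": 1}, {"twist": [0, 0, 0], "dp": [-0.014, 0, 0], "grip": 1}, {"twist": [0, 0, 0], "dp": [-0.014, 0, 0], "grip": 1}]}}

```text
time: 13.1
tool_pos: [0.5507, 0.0522, 0.2293]
orientation: [2.227, 2.215, 0.0]
ft_force: [-0.1, 4.2, 2.8]
width: 0.0005
gripper_force: 1.9
```

>>> {"name": "move_arm", "arguments": {"moves": [{"twist": [0, 0, 0], "dp": [-0.014, 0, 0], "grip": 1}, {"twist": [0, 0, 0], "dp": [-0.014, 0, 0], "grip": 1}, {"twist": [0, 0, 0], "dp": [-0.014, 0, 0], "grip": 1}, {"twist": [0, 0, 0], "dp": [-0.014, 0, 0], "grip": 1}, {"twist": [0, 0, 0], "dp": [-0.014, 0, 0], "grip": 1}, {"twist": [0, 0, 0], "dp": [-0.014, 0, 0], "grip": 1}, {"twist": [0, 0, 0], "dp": [-0.014, 0, 0], "grip": 1}, {"twist": [0, 0, 0], "dp": [-0.014, 0, 0], "grip": 1}, {"twist": [0, 0, 0], "dp": [-0.014, 0, 0], "grip": 1}, {"twist": [0, 0, 0], "dp": [-0.014, 0, 0], "grip": 1}]}}

```text
time: 14.1
tool_pos: [0.5503, -0.0038, 0.2291]
orientation: [-2.227, -2.216, 0.0]
ft_force: [0.0, 3.1, 3.3]
width: 0.0006
gripper_force: 1.9
```

>>> {"name": "move_arm", "arguments": {"moves": [{"twist": [0, 0, 0], "dp": [-0.014, 0, 0], "grip": 1}, {"twist": [0, 0, 0], "dp": [-0.014, 0, 0], "grip": 1}, {"twist": [0, 0, 0], "dp": [-0.014, 0, 0], "grip": 1}, {"twist": [0, 0, 0], "dp": [-0.014, 0, 0], "grip": 1}, {"twist": [0, 0, 0], "dp": [-0.014, 0, 0], "grip": 1}, {"twist": [0, 0, 0], "dp": [-0.014, 0, 0], "grip": 1}, {"twist": [0, 0, 0], "dp": [-0.014, 0, 0], "grip": 1}, {"twist": [0, 0, 0], "dp": [-0.014, 0, 0], "grip": 1}, {"twist": [0, 0, 0], "dp": [-0.014, 0, 0], "grip": 1}, {"twist": [0, 0, 0], "dp": [-0.01, 0, 0], "grip": 1}]}}

```text
time: 15.1
tool_pos: [0.5499, -0.0583, 0.2289]
orientation: [-2.227, -2.215, 0.001]
ft_force: [-0.9, 3.4, 3.2]
width: 0.0005
gripper_force: 1.8
```

>>> {"name": "move_arm", "arguments": {"moves": [{"twist": [0, 0, 0], "dp": [-0.006, 0, 0], "grip": 1}, {"twist": [0, 0, 0], "dp": [-0.006, 0, 0], "grip": 1}]}}

```text
time: 15.3
tool_pos: [0.5499, -0.0627, 0.229]
orientation: [-2.227, -2.215, 0.0]
ft_force: [-0.9, 3.8, 1.4]
width: 0.0002
gripper_force: 1.7
```

>>> {"name": "move_arm", "arguments": {"moves": [{"twist": [0, 0, 0], "dp": [-0.006, 0, 0], "grip": 1}, {"twist": [0, 0, 0], "dp": [-0.006, 0, 0], "grip": 1}]}}

```text
time: 15.5
tool_pos: [0.55, -0.065, 0.229]
orientation: [-2.226, -2.209, -0.007]
ft_force: [0.8, 23.9, 4.2]
width: 0.0003
gripper_force: 11.9
```

>>> {"name": "move_arm", "arguments": {"moves": [{"twist": [0, 0, 0], "dp": [-0.002, 0, 0], "grip": 1}, {"twist": [0, 0, 0], "dp": [0, 0, 0], "grip": 1}]}}

```text
time: 15.7
tool_pos: [0.55, -0.065, 0.229]
orientation: [-2.225, -2.21, -0.007]
ft_force: [0.2, 20.1, 4.4]
width: 0.0005
gripper_force: 9.8
```

>>> {"name": "move_arm", "arguments": {"moves": [{"twist": [0, 0, 0], "dp": [0.01, 0, 0], "grip": 1}, {"twist": [0, 0, 0], "dp": [0.05, 0, 0], "grip": 1}, {"twist": [0, 0, 0], "dp": [0.1, 0, 0], "grip": 1}, {"twist": [0, 0, 0], "dp": [0.1, 0, -0.05], "grip": 1}, {"twist": [0, 0, 0], "dp": [0.1, 0, -0.1], "grip": 1}, {"twist": [0, 0, 0], "dp": [0.1, 0, -0.1], "grip": 1}, {"twist": [0, 0, 0], "dp": [0.1, 0, -0.1], "grip": 1}, {"twist": [0, 0, 0], "dp": [0.1, 0, -0.05], "grip": 1}, {"twist": [0, 0, 0], "dp": [0.1, 0, 0], "grip": 1}, {"twist": [0, 0, 0], "dp": [0, 0, 0], "grip": 1}, {"twist": [0, 0, 0], "dp": [0, 0, 0], "grip": 1}]}}

```text
time: 16.8
tool_pos: [0.5514, 0.2223, 0.3747]
orientation: [2.224, 2.217, -0.002]
ft_force: [-0.7, -1.0, -0.4]
width: 0.0004
gripper_force: 0.0
```

Run:
```python
from h import *
t=arm.snapshot("top");s=arm.snapshot("side")
o=arm.observe();print(o["time"],o["tool_pos"],o["ft_force"])
A=crop(t["color"],310,130,250,150,3);B=crop(s["color"],250,150,220,150,3)
cv2.imwrite("pics/c5.png",A);cv2.imwrite("pics/c6.png",B)
```

```text
16.9 [0.55143359 0.22090756 0.37423209] [ 0.25386758 -0.39482598 -0.49521875]
```

View pics/c5.png

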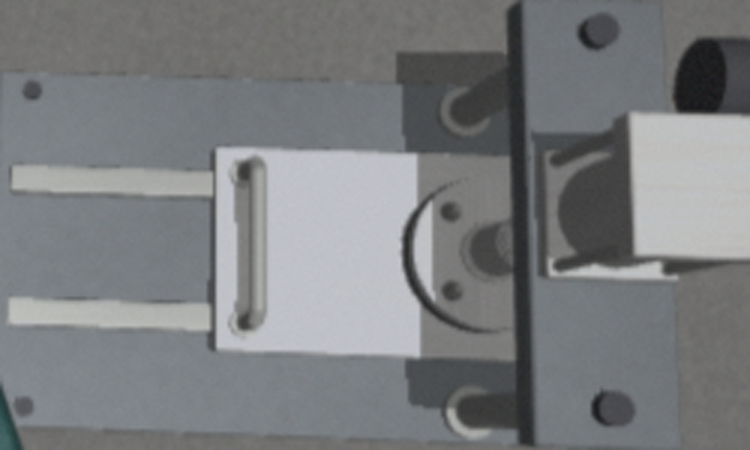

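View pics/c6.png

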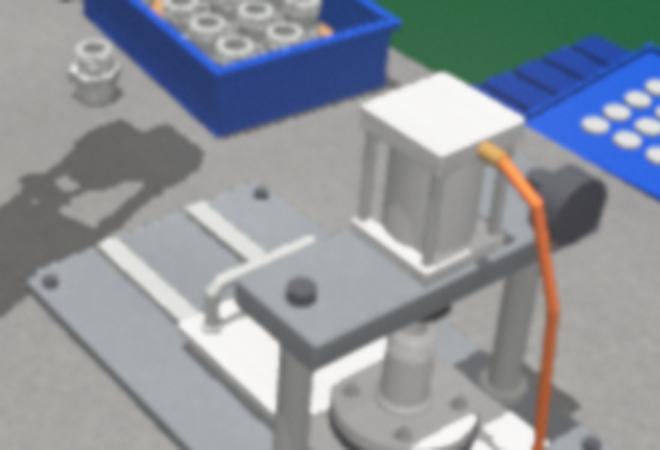

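Run:
```python
from h import *
s=arm.snapshot("top")
for q in((464,110),(466,412)): print(ray(s,(q[0]+.5)/3-.5+310,(q[1]+.5)/3-.5+130,.012))
print(ray(s,(256)/3+309.5,(240)/3+129.5,.092))
for q in((451,211),(452,291)): print(ray(s,(q[0]+.5)/3-.5+310,(q[1]+.5)/3-.5+130,.072))
```

```text
[ 0.66596654 -0.25485078  0.012     ]
[ 0.43803964 -0.24985455  0.012     ]
[ 0.55028224 -0.07743376  0.092     ]
[ 0.57721833 -0.21930854  0.072     ]
[ 0.52054159 -0.21847314  0.072     ]
```

```bash
python3 -c "
from rig import arm
print(arm.close_job())"
```

```text
the job is handed in; nothing more can be done
None
```

The flange is down over all four studs and released, and the slide is pushed in against its stop under the press head (about 151 mm of travel, then a firm 20–24 N). I never touched the fitting or the caliper, and the job was handed in at about 17 s with the arm clear; no verdict came back.

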